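# Strip the pellet die: pellet to the sample stage, die parts to their inserts

### The arm

A 6-joint arm with a two-finger parallel gripper is mounted at the origin on a cart in front of the work surface, level with it; the furniture and walls round the work are solid. World frame = base frame: x ahead of the robot, y to its left, z up, the work surface at z = 0. Lengths are in m, angles in degrees, forces in N, time in s.
With the tool pointing down it reaches from about 0.35 to 0.875 m from the base axis. Payload 4.2 kg.
Tool frame: the origin (TCP) lies on the front face of the gripper's body, between the roots of the fingers; the fingertips stand 70 mm ahead of it and the grasp point (between the pads) lies 51 mm ahead of it; z points along the fingers, y is the line along which they close (so a half turn about z gives the same grasp; the last joint's range is limited). The gripper opens to 87 mm and grips with 3 to 60 N. Pads are 19 mm wide; open, the fingers measure 117 mm over their backs; the gripper's body (75 mm by 190 mm) begins 51 mm behind the grasp point.
Start: joints at [87.697, 22.042, 0.453, 0, -68.411, -14.817], TCP at [0.184, 0.597, 0.292] pointing down, gripper open.
Joint ranges: [-179.83, 179.83], [-69.29, 118.12], [-61.27, 80.66], [-181.25, 117.63], [-171.15, -9.14], [-177.46, 177.46]. Speed limits (degrees/s): [159.86, 159.86, 180, 180, 180, 180].

### API

Orientations are given as a 3x3 rotation matrix whose columns are the frame's x, y, z axes.
In Python, from station import r gives the robot as it stands.
- The arm moves only by the shell command python3 -m pendant 'ROWS' [OPENING]. ROWS is JSON, a list of rows, each a list of 2 entries, a list of its own where there are three numbers: the shift along the tool's x, y, z in mm, then the turn, a rotation vector about the tool's x, y, z in rad. A call has 1 to 10 rows; each row is the pose to reach, as a shift and turn from the pose commanded when the call began, along the tool's axes at that moment; what a row does not reach only later rows make up. A row lasts 1/10 s, in which the tool goes at most 50 mm and 8.59 degrees, less where a joint would pass 70% of its speed; a pose out of reach is approached as far as the arm can. A call with a gripper value outside its range is refused whole. OPENING is the opening, from 0 (shut) to 1 (fully open), set as the call begins (- or left out, the last holds). The fingers move at their own pace and stop on an object; the grip force is fixed at half the most. Time passes only in rows, so rows that repeat a pose let the fingers close. It gives the time, the measured TCP pose, the force, the opening and the grip force at its end, in the units of the state.
- r.sense(): the state, without advancing time (a new reading comes with each control period).
- r.capture(name): name is "side" or "top" or "wrist"; returns a dict with "frame" (400x640x3 uint8, red, green, blue), "vertical_fov" (degrees; the focal length in pixels is half the picture's height over the tangent of half this angle, whatever the lens; pixels are square), "cx", "cy" (the principal point, pixels), "distortion" ([k1, k2, p1, p2, k3] as OpenCV has them; the pictures are not rectified), "rvec" (rotation vector, rad) and "tvec" (3), from world to camera coordinates, as OpenCV has them. Camera axes: x right, y down, z forward; pixel columns grow to the right and rows downward; lengths in m; the calibration is good to about 2 mm. A picture is of the moment at which its call begins. There is no depth.
- r.finish_job(): hands the job in; it is judged then, once.
The state is a dict: "time_s": time; "joints": joint angles; "joint_velocities": joint speeds; "effort": joint torques, N m; "tcp_pos": TCP position; "ee_rot": TCP orientation; "wrist_force": force on the tool from outside, world axes, zero at the start; "moment": the same for the moment, N m; "gripper_width": opening from 0.0 (shut) to 1.0 (fully open); "gripper_force": force on a finger pad.
Only numpy, scipy, OpenCV 4.12 (cv2) and the standard library are available. Lean on these libraries where they do the work, as an engineer would, in place of code of your own. Each camera call takes 0.05 s, during which the arm holds its last target. There are 200 camera calls.

### The job

The pellet has been pressed and the die still stands assembled on the worktop. Take it apart from the top down, one part at a time: the knurled thrust cap, the plunger and, last, the base go each into the insert of the black storage tray whose opening fits it (the plunger with its stem down in the narrow hole), and the collar, which holds the pellet, goes into the round recess of the sample stage before the base is put away. Keep the collar level and set it down gently, leave the glass vial standing where it is, and let every part lie flat and released in its place.

Things in the scene. Friction and masses are not known exactly. Their poses are not given: they have to be found in the camera images.
- die_cap: Thrust cap, the top part of the stacked die: a knurled steel ring-shaped cylinder, 26 mm in diameter, 19 mm high, 85 g. Origin: centre of its underside; z is up. At the start it stands in a 2 mm deep, 28 mm wide recess in the top of the plunger's head.
- die_plunger: Plunger, second part from the top: a round steel head, 36 mm in diameter and 22 mm high, with ribbed side, on a stem of 14 mm diameter and 10 mm length that points down; 140 g. Origin: centre of the stem's lower end; z is up; the head reaches from 10 to 32 mm above the origin (its top has the 2 mm recess for the cap). At the start the stem stands loosely in the collar's 17 mm bore and the head lies on the collar.
- die_collar: Collar, third part from the top: a plain aluminium-coloured ring, 42 mm in outer diameter, 24 mm high, with a 17 mm bore that holds the white pellet fixed at mid-height; 200 g. Origin: centre of its underside; z is up. At the start it lies on the base, whose spigot reaches 10 mm up into its bore with 1.5 mm of play all round.
- die_base: Base, lowest part of the die: a steel disc 52 mm in diameter and 20 mm high with a spigot of 14 mm diameter standing 10 mm up from its centre; 300 g. Origin: centre of its underside; z is up. At the start it stands on the worktop and carries the other three parts, all coaxial (whole stack 83 mm high).
- insert_cap: Place of the thrust cap: fixed grey plastic block, 84 x 84 x 18 mm, with a round recess of medium width in its top, 40 mm in diameter and 6 mm deep. Origin: centre of its underside, 3 mm above the worktop; z up, so the recess floor is 12 mm above the origin and the block's top 18 mm. One of three such blocks in a row, 88 mm between centres, in a low black tray; which block is at which end or in the middle varies.
- insert_plunger: Place of the plunger: the same grey block with the narrow hole, 24 mm in diameter and 14 mm deep, in its middle. The plunger's stem hangs in the hole and its head rests on the block's top. Origin: centre of its underside; z up, the block's top is 18 mm above it. The row of blocks runs along the local y axis; x is across the row.
- insert_base: Place of the base: the same grey block with the wide recess, 66 mm in diameter and 6 mm deep. Origin: centre of its underside; z up, the recess floor is 12 mm above it, the block's top 18 mm.
- sample_stage: Sample stage of the spectrometer, place of the collar: fixed flat square steel-grey metal block, 90 x 90 mm, on four feet, with a round recess in its top, 56 mm in diameter and 6 mm deep, with a dark beam window in the middle of its floor. Origin: centre of its underside on the worktop; z up, the recess floor is 12 mm above it, the top 18 mm.
- vial_hand: Bystander: loose glass vial with a grey cap, 16 mm in diameter, 48 mm high, standing on the worktop between the stage and the die. Origin: centre of its underside. It is to be left standing where it is. (Tweezers 10 mm high lie beside it, at least 25 mm clear of every grasp; all taller clutter stands farther off.)
- spectrometer: Bystander: the infrared spectrometer, a heavy fixed instrument behind the tray, 329 mm deep (x), 201 mm wide (y), 265 mm high. Origin: centre of its underside; it looks towards the robot. Its rounded blue front, up to 121 mm high, reaches 164 mm from the origin towards -x, its press head above that 144 mm. A gripper that is carried from the die to the tray in a wide arc can hit it; a straight line cannot.
Not all that is in view belongs to the job. Leave any red or turquoise look-alike of the die_collar alone.

How it is judged (in metres and radians):
On the way, in this order (a step that is already met when the one before it is completed fails the run):
1. the thrust cap sits in the recess of its insert (horizontal distance between die_cap and insert_cap below 0.01 m and z of die_cap in the frame of insert_cap between 0.009 and 0.015 m and angle between die_cap's own z axis and vertical below 0.1 rad), for 0.2 s.
2. the plunger hangs with its stem in the hole of its insert (horizontal distance between die_plunger and insert_plunger below 0.008 m and z of die_plunger in the frame of insert_plunger between 0.005 and 0.011 m and angle between die_plunger's own z axis and vertical below 0.1 rad), for 0.2 s.
3. the collar with the pellet lies flat in the recess of the sample stage (horizontal distance between die_collar and sample_stage below 0.01 m and z of die_collar in the frame of sample_stage between 0.009 and 0.015 m and angle between die_collar's own z axis and vertical below 0.1 rad), for 0.2 s.
4. the base sits in the wide recess of its insert (horizontal distance between die_base and insert_base below 0.01 m and z of die_base in the frame of insert_base between 0.009 and 0.015 m and angle between die_base's own z axis and vertical below 0.1 rad), for 0.2 s.
At the end, for the whole second after the job is handed in: Cap and base flat in the recesses of their inserts and the collar in that of the stage (10 mm, 3 mm in height), plunger upright, head on its insert and stem in the hole (8 mm, 3 mm in height), all within 0.1 rad of upright, released, at rest; vial standing within 20 mm of its start (all of step 1 and all of step 2 and all of step 3 and all of step 4 and linear speed of each of die_cap, die_plunger, die_collar, die_base below 0.02 m/s and angular speed of each of die_cap, die_plunger, die_collar, die_base below 0.3 rad/s and distance of vial_hand from where it was at the start of the episode below 0.02 m and angle between vial_hand's own z axis and vertical below 0.2 rad); the robot touches nothing.
It fails at once if the collar with the pellet is tipped by more than 0.45 rad (angle between die_collar's own z axis and vertical above 0.45 rad).
It fails at once if the collar is dropped or banged on to the sample stage (faster than 0.5 m/s within 38 mm above the recess floor) (horizontal distance between die_collar and sample_stage below 0.04 m and z of die_collar in the frame of sample_stage below 0.05 m and linear speed of die_collar above 0.5 m/s).
It fails at once if the glass vial is pushed more than 20 mm or tipped by more than 0.35 rad (distance of vial_hand from where it was at the start of the episode above 0.02 m or angle between vial_hand's own z axis and vertical above 0.35 rad).
It also fails if it takes over 115 s, if anything falls off the work surface, if the arm or the gripper's body presses on something with over 40 N, if the wrist force passes 120 N, or if a joint passes its speed limit or range.

## Working session

There is one attempt and no reset: what is moved stays moved. The work goes in short steps, Python scripts to look and compute and a shell command to move; the robot and the scene stay as the last step left them, time stands still between calls to the robot, and variables do not carry over. Pictures are saved under pics/ and viewed, at most 14 in all, crops included, and the job is handed in when it is done.

```bash
mkdir -p pics; ls
python3 - <<'E'
from station import r
import cv2,pickle
s=r.sense(); print(s['time_s'],s['tcp_pos'],s['ee_rot'],s['gripper_width'])
d={}
for n in("top","side","wrist"):
    c=r.capture(n); d[n]=c; cv2.imwrite(f'pics/{n}0.png',c['frame'][:,:,::-1]); print(n,c['vertical_fov'],c['cx'],c['cy'],c['distortion'],c['rvec'],c['tvec'])
pickle.dump(d,open('c0.pkl','wb'))
E
```

```text
pics
0.0 [0.18383485 0.59688327 0.29116965] [[ 9.55637125e-01 -2.94546076e-01 -5.43103321e-04]
 [-2.94546561e-01 -9.55634862e-01 -2.08191090e-03]
 [ 9.42102199e-05  2.14952057e-03 -9.99997685e-01]] 1.0006350612814534
top 46.27457471562335 318.9222896822954 202.04639732631196 [-0.04048092  0.          0.          0.          0.        ] [ 2.17141763 -2.13314749  0.16370569] [0.03301179 0.5306317  1.3742324 ]
side 53.15238538921422 320.6908749364661 203.06473106997962 [-0.05667976  0.          0.          0.          0.        ] [ 2.03172906 -0.29674109  0.18295769] [-0.49491156  0.16568755  0.72114065]
wrist 63.51374909341772 316.24678790982387 194.69829436230282 [-0.03929832  0.          0.          0.          0.        ] [-1.74907304  2.36878361  0.35092462] [ 0.6242886  -0.03605405  0.39306586]
```

View pics/top0.png

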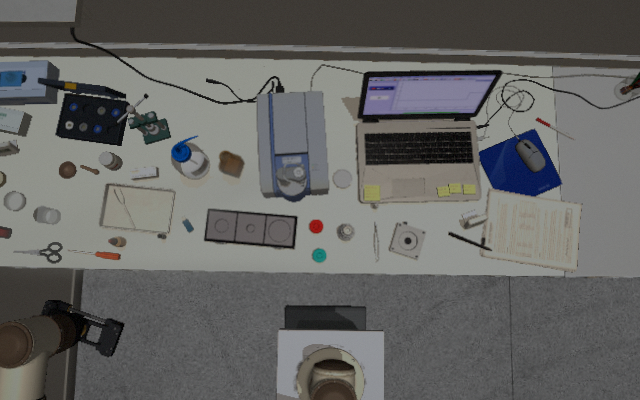

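View pics/side0.png

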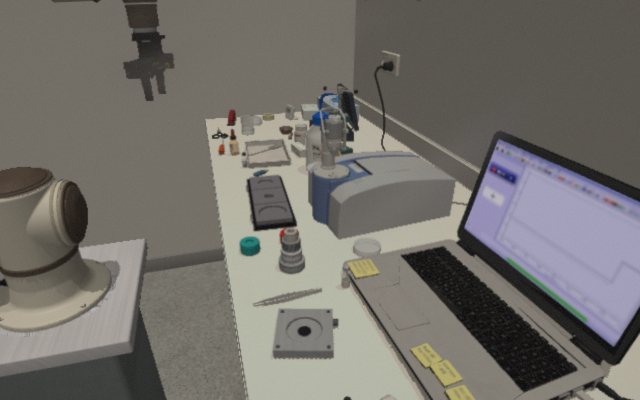

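The top view shows the tray at (251,228), the die at (346,232), the stage at (408,240), and red and teal look-alikes near the die. I'll write a ray-casting helper and enlarge the work area.

```bash
cat > h.py <<'E'
import numpy as np,cv2
def cam(c):
    f=c['frame'].shape[0]/2/np.tan(np.radians(c['vertical_fov'])/2)
    K=np.array([[f,0,c['cx']],[0,f,c['cy']],[0,0,1]])
    return K,np.array(c['distortion'],float),np.array(c['rvec'],float),np.array(c['tvec'],float)
def cast(c,uv,z):
    K,D,rv,tv=cam(c); R=cv2.Rodrigues(rv)[0]
    n=cv2.undistortPoints(np.array(uv,float).reshape(-1,1,2),K,D).reshape(-1,2)
    d=np.c_[n,np.ones(len(n))]@R; o=-R.T@tv
    return o+d*((z-o[2])/d[:,2])[:,None]
def proj(c,p):
    K,D,rv,tv=cam(c); return cv2.projectPoints(np.array(p,float).reshape(-1,1,3),rv,tv,K,D)[0].reshape(-1,2)
E
python3 - <<'E'
import pickle,cv2
from h import *
d=pickle.load(open('c0.pkl','rb'));c=d['top']
for n,uv,z in[('capins',(222,226),.021),('plins',(251,228),.021),('baseins',(281,231),.021),('stack',(345,231),.083),('stage',(408,240),.018),('vial',(375,206),.048),('red',(316,226),.02)]:
    print(n,cast(c,[uv],z)[0].round(4))
im=c['frame'][190:275,195:440,::-1]; cv2.imwrite('pics/top0c.png',cv2.resize(im,None,fx=3.2,fy=3.2,interpolation=cv2.INTER_CUBIC))
im=d['side']['frame'][160:370,220:400,::-1]; cv2.imwrite('pics/side0c.png',cv2.resize(im,None,fx=2.8,fy=2.8,interpolation=cv2.INTER_CUBIC))
E
```

```text
capins [0.4536 0.3345 0.021 ]
plins [0.4492 0.2465 0.021 ]
baseins [0.4418 0.1554 0.021 ]
stack [ 0.4402 -0.0341  0.083 ]
stage [ 0.4214 -0.23    0.018 ]
vial [ 0.5196 -0.1256  0.048 ]
red [0.4589 0.0499 0.02  ]
```

View pics/top0c.png

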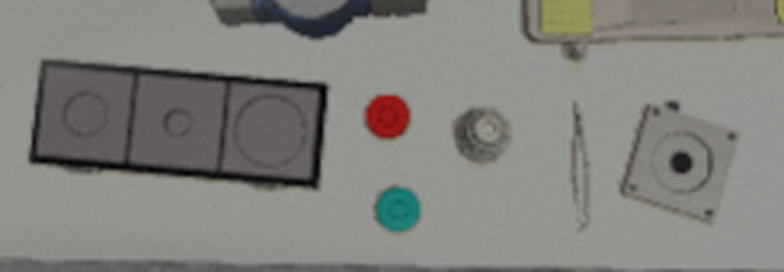

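View pics/side0c.png

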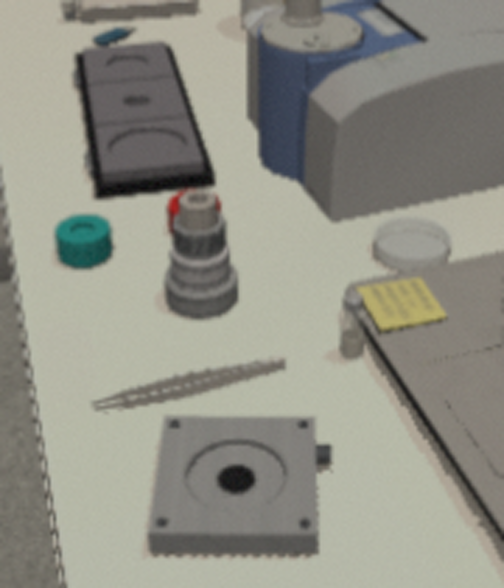

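The crops show the cap recess at the tray's left, the narrow hole in the middle and the wide recess on the right, next to the die. The vial stands near the laptop corner and the stage window is at crop (681,163). I'll use these for the approach and refine with the wrist camera.

Run:
```python
import pickle
from h import *
d=pickle.load(open('c0.pkl','rb'));c=d['top'];q=lambda x,y:(x/3.2+195-.35,y/3.2+190-.35)
for n,uv,z in[('capins',q(85,114),.021),('plins',q(178,123),.021),('baseins',q(269,131),.021),('stackcap',q(487,130),.083),('stackbase',q(482,137),.015),('stage',q(681,163),.012),('stagetop',q(681,163),.018)]:
    print(n,cast(c,[uv],z)[0].round(4))
s=d['side'];q=lambda x,y:(x/2.8+220-.3,y/2.8+160-.3)
for n,uv,z in[('cap',q(200,198),.083),('stage',q(236,479),.012),('base',q(200,285),.02),('plins',q(137,100),.021),('baseins',q(148,140),.021),('vial',q(352,298),.048)]:
    print(n,cast(s,[uv],z)[0].round(4))
w=d['wrist'];R=cv2.Rodrigues(np.array(w['rvec']))[0];o=-R.T@np.array(w['tvec']);print('wcam',o,'axis',R[2])
from station import r
st=r.sense();E=np.array(st['ee_rot']);print('cam in tool',E.T@(o-st['tcp_pos']),E.T@R[2],E.T@R[0])
print('shift to overview',E.T@(np.array([.40,.25,.30])-st['tcp_pos'])*1000)
```

```text
capins [0.4558 0.337  0.021 ]
plins [0.4489 0.2486 0.021 ]
baseins [0.4429 0.1624 0.021 ]
stackcap [ 0.4424 -0.0394  0.083 ]
stackbase [ 0.4413 -0.0394  0.015 ]
stage [ 0.42   -0.2296  0.012 ]
stagetop [ 0.4196 -0.2284  0.018 ]
cap [ 0.4453 -0.0414  0.083 ]
stage [ 0.4202 -0.23    0.012 ]
base [ 0.4404 -0.0534  0.02  ]
plins [0.4493 0.2456 0.021 ]
baseins [0.4447 0.1656 0.021 ]
vial [ 0.5231 -0.1335  0.048 ]
wcam [0.26013048 0.57373838 0.38560773] axis [-0.27854499  0.08420664 -0.95672458]
cam in tool [ 7.97377395e-02 -8.73195790e-05 -9.41972992e-02] [-2.91109313e-01 -6.87688563e-05  9.56689795e-01] [4.01327619e-04 9.99999901e-01 1.94001293e-04]
shift to overview [308.73195896 267.95856204  -8.10572465]
```

```bash
python3 -m pendant '[[[347,256,-8],[0,0,-0.225]],[[347,256,-8],[0,0,-0.225]],[[347,256,-8],[0,0,-0.225]],[[347,256,-8],[0,0,-0.225]],[[347,256,-8],[0,0,-0.225]],[[347,256,-8],[0,0,-0.225]],[[347,256,-8],[0,0,-0.225]],[[347,256,-8],[0,0,-0.225]],[[347,256,-8],[0,0,-0.225]],[[347,256,-8],[0,0,-0.225]]]' 1; python3 -m pendant '[[[0,0,0],[0,0,0]],[[0,0,0],[0,0,0]],[[0,0,0],[0,0,0]]]' 1
python3 - <<'E'
from station import r
import cv2,pickle
c=r.capture('wrist');pickle.dump(c,open('c1.pkl','wb'));cv2.imwrite('pics/w1.png',c['frame'][:,:,::-1]);s=r.sense();print(s['tcp_pos'],s['ee_rot'])
E
```

```text
time_s: 1.15
tcp_pos: [0.4416, 0.2476, 0.3001]
ee_rot: [[0.997, -0.079, -0.0], [-0.079, -0.997, -0.001], [-0.0, 0.001, -1.0]]
wrist_force: [-0.4, -0.0, -0.6]
gripper_width: 1.001
gripper_force: 0.0
time_s: 1.45
tcp_pos: [0.4397, 0.2513, 0.3002]
ee_rot: [[0.997, -0.072, -0.0], [-0.072, -0.997, -0.0], [-0.0, 0.0, -1.0]]
wrist_force: [-0.3, 0.4, -0.5]
gripper_width: 1.002
gripper_force: 0.0
[0.43968137 0.2513792  0.30017044] [[ 9.97409411e-01 -7.19336568e-02 -1.28804162e-04]
 [-7.19336623e-02 -9.97409418e-01 -3.86604486e-05]
 [-1.25689496e-04  4.78256503e-05 -9.99999991e-01]]
```

View pics/w1.png

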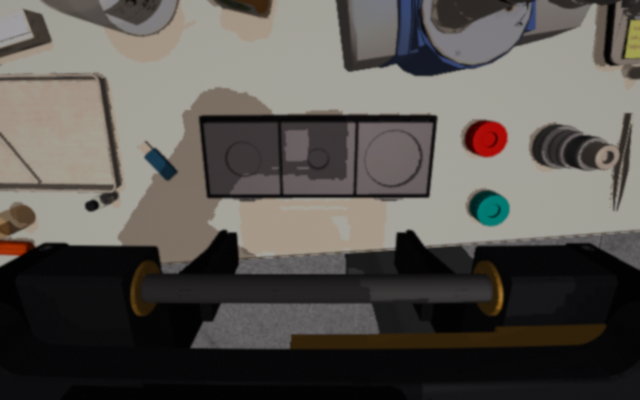

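In the wrist view the recess centres are at about (242,158), (318,159) and (393,158). The cap top is at (606,155).

Run:
```python
import pickle
from h import *
c=pickle.load(open('c1.pkl','rb'));f=c['frame']
for n,uv,z in[('capins',(242.5,158),.021),('plins',(318,158.5),.021),('baseins',(393,158),.021),('cap',(606,155),.083)]:
    print(n,cast(c,[uv],z)[0].round(4))
im=cv2.resize(f[105:210,190:450,::-1],None,fx=3,fy=3,interpolation=cv2.INTER_CUBIC)
g=cv2.createCLAHE(4,(4,4)).apply(cv2.cvtColor(im,cv2.COLOR_BGR2GRAY));cv2.imwrite('pics/w1c.png',g)
```

```text
capins [0.4569 0.337  0.021 ]
plins [0.4499 0.2489 0.021 ]
baseins [0.4443 0.1613 0.021 ]
cap [ 0.4455 -0.0405  0.083 ]
```

View pics/w1c.png

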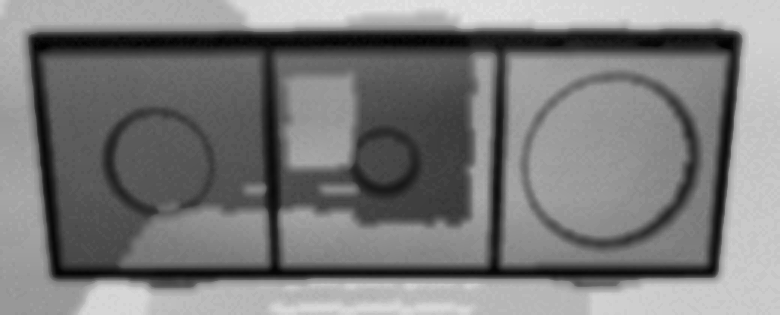

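```bash
python3 -m pendant '[[[25,290,60],[0,0,0]],[[25,290,60],[0,0,0]],[[25,290,60],[0,0,0]],[[25,290,60],[0,0,0]],[[25,290,60],[0,0,0]],[[25,290,60],[0,0,0]],[[25,290,60],[0,0,0]],[[25,290,60],[0,0,0]],[[25,290,60],[0,0,0]],[[25,290,60],[0,0,0]]]' 0.6
python3 - <<'E'
from station import r
import cv2,pickle
c=r.capture('wrist');pickle.dump(c,open('c2.pkl','wb'));cv2.imwrite('pics/w2.png',c['frame'][:,:,::-1]);s=r.sense();print(s['tcp_pos'],s['ee_rot'])
E
```

```text
time_s: 2.5
tcp_pos: [0.4442, -0.0392, 0.2406]
ee_rot: [[0.997, -0.071, 0.001], [-0.071, -0.997, 0.0], [0.001, -0.0, -1.0]]
wrist_force: [-0.5, -0.4, -0.6]
gripper_width: 0.604
gripper_force: 0.0
[ 0.44412829 -0.03920456  0.24058972] [[ 9.97473259e-01 -7.10374182e-02  8.84871471e-04]
 [-7.10376601e-02 -9.97473604e-01  2.45009228e-04]
 [ 8.65231113e-04 -3.07249352e-04 -9.99999578e-01]]
```

View pics/w2.png

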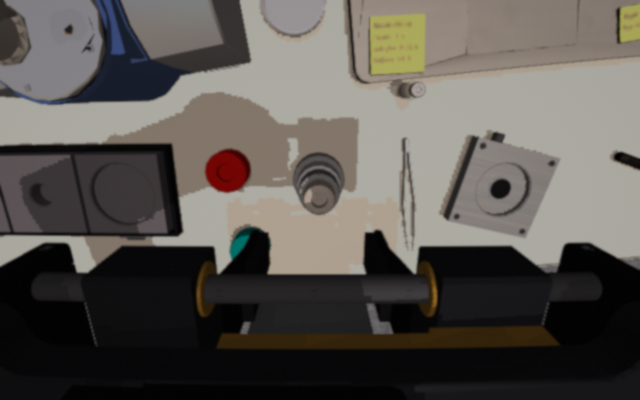

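The cap top is at about (319,200), centred between the fingers. The stage recess is at (502,187).

Run:
```python
import pickle
from h import *
c=pickle.load(open('c2.pkl','rb'));f=c['frame']
for n,uv,z in[('cap',(319,200),.083),('stage',(502,187),.018),('win',(500,188),.012),('vial',(417,89),.048)]:
    print(n,cast(c,[uv],z)[0].round(4))
im=cv2.resize(f[140:260,250:560,::-1],None,fx=2.5,fy=2.5,interpolation=cv2.INTER_CUBIC)
cv2.imwrite('pics/w2c.png',cv2.convertScaleAbs(im,alpha=1.3))
```

```text
cap [ 0.4428 -0.041   0.083 ]
stage [ 0.4226 -0.2293  0.018 ]
win [ 0.4198 -0.2307  0.012 ]
vial [ 0.5246 -0.1304  0.048 ]
```

View pics/w2c.png

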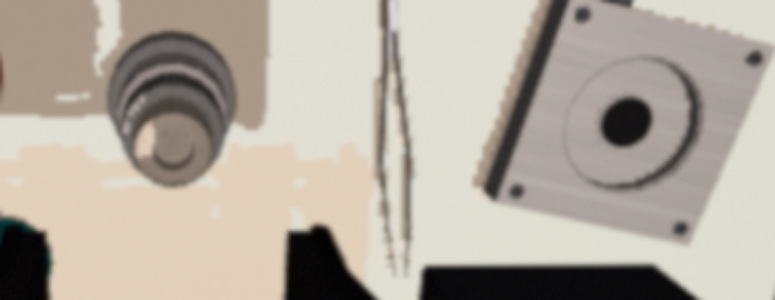

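```bash
python3 -m pendant '[[[-1,2,40],[0,0,0]],[[-1,2,70],[0,0,0]],[[-1,2,90],[0,0,0]],[[-1,2,97],[0,0,0]],[[-1,2,97],[0,0,0]],[[-1,2,97],[0,0,0]]]' 0.6;  python3 -m pendant '[[[0,0,0],[0,0,0]],[[0,0,0],[0,0,0]],[[0,0,0],[0,0,0]],[[0,0,0],[0,0,0]],[[0,0,0],[0,0,0]],[[0,0,0],[0,0,0]]]' 0.1
```

```text
time_s: 3.15
tcp_pos: [0.4435, -0.0419, 0.1442]
ee_rot: [[0.997, -0.072, 0.002], [-0.072, -0.997, 0.0], [0.002, -0.0, -1.0]]
wrist_force: [0.7, -0.4, 0.3]
gripper_width: 0.6
gripper_force: 0.0
time_s: 3.75
tcp_pos: [0.4429, -0.0424, 0.1436]
ee_rot: [[0.997, -0.074, 0.001], [-0.074, -0.997, 0.0], [0.001, -0.0, -1.0]]
wrist_force: [-0.8, 0.5, 2.4]
gripper_width: 0.284
gripper_force: 30.0
```

```bash
python3 -m pendant '[[[0,0,-30],[0,0,0]],[[0,0,-60],[0,0,0]],[[-2,-50,-60],[0,0,0]],[[-4,-100,-60],[0,0,0]],[[-6,-150,-60],[0,0,0]],[[-8,-200,-60],[0,0,0]],[[-10,-250,-60],[0,0,0]],[[-12,-300,-60],[0,0,0]],[[-13,-345,-60],[0,0,0]],[[-14,-377,-60],[0,0,0]]]';  python3 -m pendant '[[[0,0,0],[0,0,0]],[[0,0,0],[0,0,0]],[[0,0,0],[0,0,0]]]'
python3 - <<'E'
from station import r
import cv2
c=r.capture('wrist');cv2.imwrite('pics/w3.png',c['frame'][:,:,::-1]);s=r.sense();print(s['tcp_pos'],s['ee_rot'],s['gripper_width'])
E
```

```text
time_s: 4.75
tcp_pos: [0.4561, 0.3372, 0.2026]
ee_rot: [[0.997, -0.072, -0.0], [-0.072, -0.997, -0.0], [-0.0, 0.0, -1.0]]
wrist_force: [-0.0, -0.2, -0.1]
gripper_width: 0.288
gripper_force: 30.0
time_s: 5.05
tcp_pos: [0.4561, 0.3333, 0.2027]
ee_rot: [[0.997, -0.075, -0.001], [-0.075, -0.997, -0.001], [-0.001, 0.002, -1.0]]
wrist_force: [0.5, -0.4, -0.6]
gripper_width: 0.289
gripper_force: 30.0
[0.45625986 0.33314683 0.20297923] [[ 9.97188923e-01 -7.49232639e-02 -8.70203433e-04]
 [-7.49241282e-02 -9.97188729e-01 -1.00716594e-03]
 [-7.92296895e-04  1.06953396e-03 -9.99999114e-01]] 0.2918082286797372
```

View pics/w3.png

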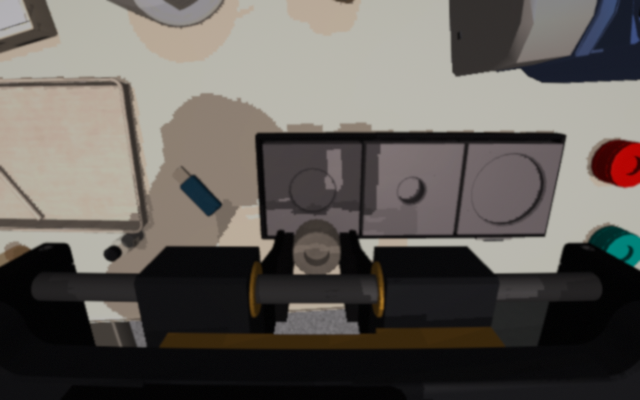

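The cap is held upright and the recess lies at (313,188), just below and slightly to one side. Descending with a 3 mm correction.

```bash
python3 -m pendant '[[[0,-3,40],[0,0,0]],[[0,-3,75],[0,0,0]],[[0,-3,95],[0,0,0]],[[0,-3,101],[0,0,0]],[[0,-3,104],[0,0,0]],[[0,-3,106],[0,0,0]],[[0,-3,107],[0,0,0]],[[0,-3,107],[0,0,0]]]'
python3 - <<'E'
from station import r
from h import *
c=r.capture('top');print(r.sense()['tcp_pos'])
E
```

```text
time_s: 5.9
tcp_pos: [0.457, 0.3378, 0.0972]
ee_rot: [[0.997, -0.074, 0.001], [-0.074, -0.997, 0.001], [0.001, -0.002, -1.0]]
wrist_force: [-0.0, 0.5, -1.7]
gripper_width: 0.286
gripper_force: 30.0
[0.45694503 0.33782929 0.09714118]
```

```bash
python3 -m pendant '[[[0,0,1],[0,0,0]],[[0,0,2],[0,0,0]],[[0,0,2],[0,0,0]],[[0,0,2],[0,0,0]]]'; python3 -m pendant '[[[0,0,0],[0,0,0]],[[0,0,0],[0,0,0]],[[0,0,0],[0,0,0]],[[0,0,-20],[0,0,0]],[[0,0,-60],[0,0,0]],[[0,0,-100],[0,0,0]],[[0,0,-100],[0,0,0]]]' 0.5
python3 - <<'E'
from station import r
import cv2
c=r.capture('wrist');cv2.imwrite('pics/w4.png',c['frame'][:,:,::-1]);s=r.sense();print(s['tcp_pos'],s['ee_rot'],s['gripper_width'])
E
```

```text
time_s: 6.35
tcp_pos: [0.4568, 0.3377, 0.0946]
ee_rot: [[0.997, -0.073, 0.0], [-0.073, -0.997, 0.0], [0.0, -0.0, -1.0]]
wrist_force: [-0.4, 0.4, 2.3]
gripper_width: 0.286
gripper_force: 30.0
time_s: 7.05
tcp_pos: [0.459, 0.3398, 0.2003]
ee_rot: [[0.997, -0.072, 0.009], [-0.072, -0.997, 0.009], [0.008, -0.01, -1.0]]
wrist_force: [0.3, -0.6, -1.0]
gripper_width: 0.501
gripper_force: 0.0
[0.4576776  0.33865096 0.19737834] [[ 0.99728911 -0.07343798  0.00461375]
 [-0.07346278 -0.99728302  0.00545792]
 [ 0.0042004  -0.00578206 -0.99997446]] 0.5016825789958667
```

View pics/w4.png

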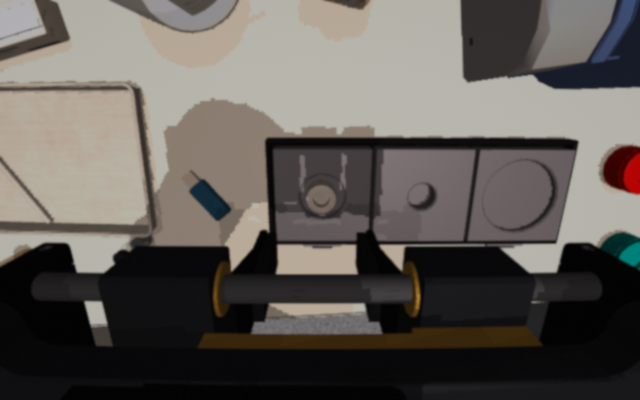

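The cap sits in its recess at (322,196). Next is the plunger.

```bash
python3 -m pendant '[[[14,379,0],[0,0,0]],[[14,379,0],[0,0,0]],[[14,379,0],[0,0,0]],[[14,379,0],[0,0,0]],[[14,379,0],[0,0,0]],[[14,379,0],[0,0,0]],[[14,379,0],[0,0,0]],[[14,379,0],[0,0,0]],[[14,379,0],[0,0,0]],[[14,379,0],[0,0,0]]]' 0.6;  python3 -m pendant '[[[0,0,0],[0,0,0]],[[0,0,0],[0,0,0]],[[0,0,0],[0,0,0]]]'
```

```text
time_s: 8.1
tcp_pos: [0.4422, -0.0421, 0.1934]
ee_rot: [[0.997, -0.076, -0.002], [-0.076, -0.997, -0.0], [-0.002, 0.0, -1.0]]
wrist_force: [0.5, -0.6, 0.7]
gripper_width: 0.6
gripper_force: 0.0
time_s: 8.4
tcp_pos: [0.4428, -0.0406, 0.1941]
ee_rot: [[0.997, -0.072, -0.0], [-0.072, -0.997, 0.0], [-0.0, 0.0, -1.0]]
wrist_force: [-1.3, 0.0, 0.7]
gripper_width: 0.601
gripper_force: 0.0
```

Run:
```python
from station import r
from h import *
c=r.capture('wrist');s=r.sense();print(s['tcp_pos'],s['ee_rot'])
im=c['frame'][100:270,230:420,::-1];cv2.imwrite('pics/w5.png',cv2.resize(im,None,fx=3.5,fy=3.5,interpolation=cv2.INTER_CUBIC))
import pickle;pickle.dump(c,open('c5.pkl','wb'))
```

```text
[ 0.44279314 -0.04072185  0.1941853 ] [[ 9.97393922e-01 -7.21481340e-02 -1.01924328e-04]
 [-7.21481357e-02 -9.97393927e-01 -1.27355764e-05]
 [-1.00739858e-04  2.00560367e-05 -9.99999995e-01]]
```

View pics/w5.png

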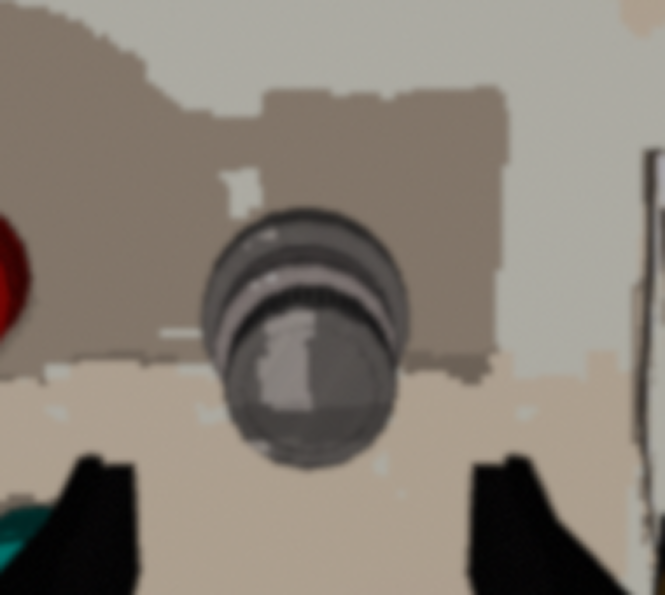

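The plunger head is in place and centred at crop (310,383), which is (318.4,209) in the full image.

```bash
python3 - <<'E'
import pickle
from h import *
c=pickle.load(open('c5.pkl','rb'));print(cast(c,[(318.4,209)],.066))
E
python3 -m pendant '[[[0,0,30],[0,0,0]],[[0,0,55],[0,0,0]],[[0,0,70],[0,0,0]],[[0,0,75],[0,0,0]],[[0,0,75],[0,0,0]],[[0,0,75],[0,0,0]]]' 0.6;  python3 -m pendant '[[[0,0,0],[0,0,0]],[[0,0,0],[0,0,0]],[[0,0,0],[0,0,0]],[[0,0,0],[0,0,0]],[[0,0,0],[0,0,0]],[[0,0,0],[0,0,0]]]' 0.2
```

```text
[[ 0.44390246 -0.04199598  0.066     ]]
time_s: 9.05
tcp_pos: [0.4433, -0.0412, 0.1199]
ee_rot: [[0.997, -0.073, 0.001], [-0.073, -0.997, 0.0], [0.001, -0.0, -1.0]]
wrist_force: [-0.8, -0.3, -0.2]
gripper_width: 0.602
gripper_force: 0.0
time_s: 9.65
tcp_pos: [0.443, -0.0415, 0.1197]
ee_rot: [[0.997, -0.074, 0.001], [-0.074, -0.997, -0.0], [0.001, -0.0, -1.0]]
wrist_force: [-1.1, -0.2, 5.9]
gripper_width: 0.405
gripper_force: 30.0
```

```bash
python3 -m pendant '[[[0,0,-10],[0,0,0]],[[0,0,-35],[0,0,0]],[[0,0,-60],[0,0,0]],[[-2,-45,-60],[0,0,0]],[[-4,-90,-60],[0,0,0]],[[-7,-140,-60],[0,0,0]],[[-9,-190,-60],[0,0,0]],[[-12,-235,-60],[0,0,0]],[[-13,-270,-60],[0,0,0]],[[-14,-290,-60],[0,0,0]]]';  python3 -m pendant '[[[0,0,0],[0,0,0]],[[0,0,0],[0,0,0]],[[0,0,0],[0,0,0]],[[0,0,0],[0,0,0]]]'
```

```text
time_s: 10.65
tcp_pos: [0.45, 0.2514, 0.1794]
ee_rot: [[0.997, -0.071, 0.0], [-0.071, -0.997, 0.0], [0.0, -0.0, -1.0]]
wrist_force: [0.3, 0.4, -0.9]
gripper_width: 0.405
gripper_force: 30.0
time_s: 11.05
tcp_pos: [0.45, 0.2474, 0.1793]
ee_rot: [[0.997, -0.075, -0.0], [-0.075, -0.997, -0.0], [-0.0, 0.0, -1.0]]
wrist_force: [0.6, -0.6, -1.6]
gripper_width: 0.405
gripper_force: 30.0
```

```bash
python3 -m pendant '[[[0,0,30],[0,0,0]],[[0,0,50],[0,0,0]],[[0,0,55],[0,0,0]],[[0,0,60],[0,0,0]],[[0,0,64],[0,0,0]],[[0,0,68],[0,0,0]],[[0,0,72],[0,0,0]],[[0,0,76],[0,0,0]],[[0,0,79],[0,0,0]],[[0,0,79],[0,0,0]]]'; python3 -m pendant '[[[0,0,1],[0,0,0]],[[0,0,2],[0,0,0]],[[0,0,3],[0,0,0]],[[0,0,3],[0,0,0]],[[0,0,3],[0,0,0]]]'
```

```text
time_s: 12.05
tcp_pos: [0.4499, 0.2486, 0.0998]
ee_rot: [[0.997, -0.074, -0.001], [-0.074, -0.997, -0.001], [-0.001, 0.001, -1.0]]
wrist_force: [0.2, -0.5, -0.4]
gripper_width: 0.403
gripper_force: 30.0
time_s: 12.55
tcp_pos: [0.4501, 0.2488, 0.0973]
ee_rot: [[0.997, -0.074, 0.0], [-0.074, -0.997, 0.0], [0.0, -0.0, -1.0]]
wrist_force: [0.4, 0.2, -0.3]
gripper_width: 0.406
gripper_force: 30.0
```

```bash
python3 -m pendant '[[[0,0,0.5],[0,0,0]],[[0,0,0.5],[0,0,0]],[[0,0,0.5],[0,0,0]],[[0,0,0.5],[0,0,0]],[[0,0,-20],[0,0,0]],[[0,0,-60],[0,0,0]],[[0,0,-100],[0,0,0]],[[0,0,-100],[0,0,0]],[[0,0,-100],[0,0,0]]]' 0.6
python3 - <<'E'
from station import r
import cv2
c=r.capture('wrist');cv2.imwrite('pics/w6.png',c['frame'][100:300,200:640,::-1]);s=r.sense();print(s['tcp_pos'],s['ee_rot'],s['gripper_width'])
E
```

```text
time_s: 13.45
tcp_pos: [0.4502, 0.249, 0.1982]
ee_rot: [[0.997, -0.074, 0.002], [-0.074, -0.997, 0.002], [0.001, -0.002, -1.0]]
wrist_force: [-1.6, -0.4, -1.0]
gripper_width: 0.597
gripper_force: 0.0
[0.44964342 0.24843788 0.19696019] [[ 9.97248950e-01 -7.41222781e-02 -6.47808851e-04]
 [-7.41222637e-02 -9.97249160e-01  4.62758072e-05]
 [-6.49456901e-04  1.86855837e-06 -9.99999789e-01]] 0.6043673125934699
```

View pics/w6.png

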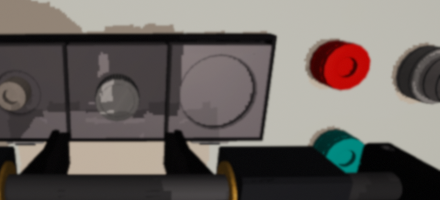

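The plunger head sits upright on the middle block at crop (117,97). Next is the collar.

```bash
python3 -m pendant '[[[15,290,0],[0,0,0]],[[15,290,0],[0,0,0]],[[15,290,0],[0,0,0]],[[15,290,0],[0,0,0]],[[15,290,0],[0,0,0]],[[15,290,0],[0,0,0]],[[15,290,0],[0,0,0]],[[15,290,0],[0,0,0]],[[15,290,0],[0,0,0]],[[15,290,0],[0,0,0]]]' 0.7;  python3 -m pendant '[[[0,0,30],[0,0,0]],[[0,0,60],[0,0,0]],[[0,0,85],[0,0,0]],[[0,0,95],[0,0,0]],[[0,0,97],[0,0,0]],[[0,0,97],[0,0,0]],[[0,0,97],[0,0,0]]]'; python3 -m pendant '[[[0,0,0],[0,0,0]],[[0,0,0],[0,0,0]],[[0,0,0],[0,0,0]],[[0,0,0],[0,0,0]],[[0,0,0],[0,0,0]],[[0,0,0],[0,0,0]]]' 0.3
```

```text
time_s: 14.5
tcp_pos: [0.4437, -0.0405, 0.1968]
ee_rot: [[0.997, -0.072, -0.001], [-0.072, -0.997, -0.0], [-0.001, 0.0, -1.0]]
wrist_force: [0.4, -0.6, 0.3]
gripper_width: 0.702
gripper_force: 0.0
time_s: 15.2
tcp_pos: [0.4445, -0.0411, 0.1013]
ee_rot: [[0.997, -0.073, 0.002], [-0.073, -0.997, 0.0], [0.002, -0.001, -1.0]]
wrist_force: [0.7, 0.1, 0.2]
gripper_width: 0.699
gripper_force: 0.0
time_s: 15.8
tcp_pos: [0.4439, -0.0415, 0.1006]
ee_rot: [[0.997, -0.074, 0.001], [-0.074, -0.997, 0.0], [0.001, -0.0, -1.0]]
wrist_force: [-0.4, 0.9, 5.3]
gripper_width: 0.474
gripper_force: 30.0
```

```bash
python3 -m pendant '[[[0,0,-8],[0,0,0]],[[0,0,-20],[0,0,0]],[[0,0,-40],[0,0,0]],[[0,0,-60],[0,0,0]],[[-2,40,-60],[0,0,0]],[[-4,80,-60],[0,0,0]],[[-6,120,-60],[0,0,0]],[[-8,155,-60],[0,0,0]],[[-9,180,-60],[0,0,0]],[[-10,190,-60],[0,0,0]]]';  python3 -m pendant '[[[0,0,0],[0,0,0]],[[0,0,0],[0,0,0]],[[0,0,0],[0,0,0]],[[0,0,0],[0,0,0]]]'
python3 - <<'E'
from station import r
import cv2,pickle
c=r.capture('wrist');pickle.dump(c,open('c7.pkl','wb'));cv2.imwrite('pics/w7.png',c['frame'][:,:,::-1]);s=r.sense();print(s['tcp_pos'],s['ee_rot'])
E
```

```text
time_s: 16.8
tcp_pos: [0.4189, -0.232, 0.16]
ee_rot: [[0.997, -0.077, -0.001], [-0.077, -0.997, 0.0], [-0.001, -0.0, -1.0]]
wrist_force: [-0.1, 0.2, -1.7]
gripper_width: 0.478
gripper_force: 30.0
time_s: 17.2
tcp_pos: [0.4199, -0.2294, 0.1603]
ee_rot: [[0.997, -0.072, 0.0], [-0.072, -0.997, 0.0], [-0.0, -0.0, -1.0]]
wrist_force: [-0.4, -1.3, -2.3]
gripper_width: 0.471
gripper_force: 30.0
[ 0.41992899 -0.22949377  0.16035046] [[ 9.97397388e-01 -7.21002283e-02  8.44976406e-05]
 [-7.21002299e-02 -9.97397391e-01  1.71137876e-05]
 [ 8.30438184e-05 -2.31615463e-05 -9.99999996e-01]]
```

View pics/w7.png

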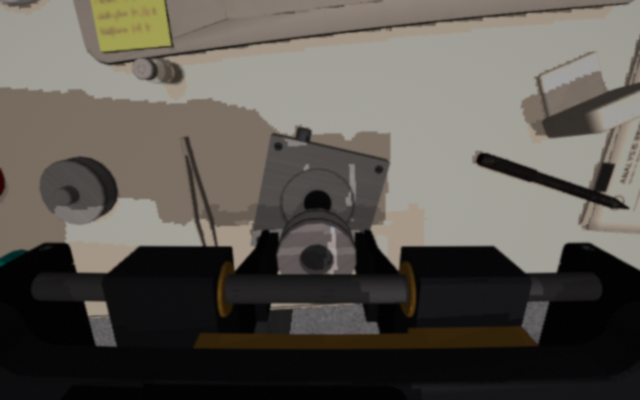

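The collar is level, and the stage recess at about (317,198) lines up with it. The base is still standing at (72,190) and the vial at (150,68). Lowering gently.

```bash
python3 -m pendant '[[[0,0,15],[0,0,0]],[[0,0,30],[0,0,0]],[[0,0,40],[0,0,0]],[[0,0,47],[0,0,0]],[[0,0,53],[0,0,0]],[[0,0,58],[0,0,0]],[[0,0,61],[0,0,0]],[[0,0,63],[0,0,0]],[[0,0,64],[0,0,0]],[[0,0,65],[0,0,0]]]'; python3 -m pendant '[[[0,0,1],[0,0,0]],[[0,0,1.5],[0,0,0]],[[0,0,2],[0,0,0]],[[0,0,2],[0,0,0]],[[0,0,2],[0,0,0]],[[0,0,2],[0,0,0]]]'
```

```text
time_s: 18.25
tcp_pos: [0.4199, -0.2304, 0.0954]
ee_rot: [[0.997, -0.074, 0.001], [-0.074, -0.997, -0.0], [0.001, 0.0, -1.0]]
wrist_force: [-0.8, -0.3, -1.9]
gripper_width: 0.472
gripper_force: 30.0
time_s: 18.85
tcp_pos: [0.4197, -0.2303, 0.0933]
ee_rot: [[0.997, -0.074, 0.0], [-0.074, -0.997, -0.0], [0.0, 0.0, -1.0]]
wrist_force: [-1.2, -0.3, -1.6]
gripper_width: 0.478
gripper_force: 30.0
```

```bash
python3 -m pendant '[[[0,0,0.5],[0,0,0]],[[0,0,1],[0,0,0]],[[0,0,1],[0,0,0]],[[0,0,1],[0,0,0]]]'; python3 -m pendant '[[[0,0,0],[0,0,0]],[[0,0,0],[0,0,0]],[[0,0,0],[0,0,0]],[[0,0,0],[0,0,0]],[[0,0,-20],[0,0,0]],[[0,0,-60],[0,0,0]],[[0,0,-100],[0,0,0]],[[0,0,-100],[0,0,0]],[[0,0,-100],[0,0,0]]]' 0.75
python3 - <<'E'
from station import r
import cv2,pickle
c=r.capture('wrist');pickle.dump(c,open('c8.pkl','wb'));cv2.imwrite('pics/w8.png',c['frame'][:300,:,::-1]);s=r.sense();print(s['tcp_pos'],s['ee_rot'])
E
```

```text
time_s: 19.25
tcp_pos: [0.4198, -0.2303, 0.0927]
ee_rot: [[0.997, -0.074, 0.0], [-0.074, -0.997, -0.0], [0.0, 0.0, -1.0]]
wrist_force: [-1.7, 1.0, 4.7]
gripper_width: 0.478
gripper_force: 30.0
time_s: 20.15
tcp_pos: [0.4199, -0.2303, 0.193]
ee_rot: [[0.997, -0.074, 0.002], [-0.074, -0.997, -0.0], [0.002, -0.0, -1.0]]
wrist_force: [-1.4, -0.5, -0.8]
gripper_width: 0.75
gripper_force: 0.0
[ 0.41919824 -0.23010239  0.19183115] [[ 9.97242805e-01 -7.42062480e-02 -4.70029648e-04]
 [-7.42059729e-02 -9.97242769e-01  5.77982057e-04]
 [-5.11623547e-04 -5.41509441e-04 -9.99999723e-01]]
```

View pics/w8.png

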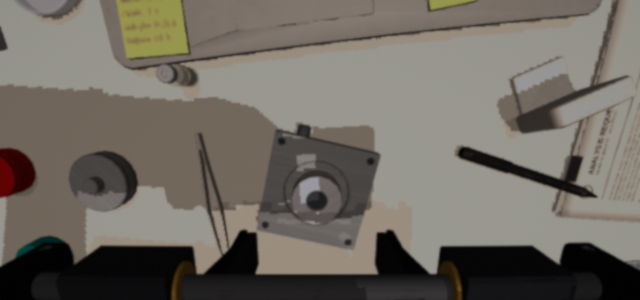

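The collar is seated in the stage recess at (317,195). I've used all 14 views, so the rest is numerical. The base's spigot top is at about (93,184).

```bash
python3 - <<'E'
import pickle
from h import *
c=pickle.load(open('c8.pkl','rb'))
print(cast(c,[(93,184)],.03),cast(c,[(100,180)],.02))
E
python3 -m pendant '[[[10,-190,0],[0,0,0]],[[10,-190,0],[0,0,0]],[[10,-190,0],[0,0,0]],[[10,-190,0],[0,0,0]],[[10,-190,0],[0,0,0]],[[10,-190,0],[0,0,0]],[[10,-190,0],[0,0,0]]]' 0.8
python3 - <<'E'
from station import r
from h import *
import pickle
c=r.capture('wrist');pickle.dump(c,open('c9.pkl','wb'))
s=r.sense();print(s['tcp_pos'],proj(c,[(.4435,-.0415,.02),(.4435,-.0415,.03)]))
g=cv2.medianBlur(cv2.cvtColor(c['frame'],cv2.COLOR_RGB2GRAY),3)[130:245,240:400]
for rr,z in(((26,45),.02),((6,12),.03)):
    k=cv2.HoughCircles(g,cv2.HOUGH_GRADIENT,1,60,param1=80,param2=12,minRadius=rr[0],maxRadius=rr[1]);print(k)
    if k is not None:
        u=k[0,0,:2]+[240,130];print(u,k[0,0,2],cast(c,[u],z))
E
```

```text
[[ 0.44500185 -0.04359133  0.03      ]] [[ 0.445949   -0.04342065  0.02      ]]
time_s: 20.9
tcp_pos: [0.443, -0.0422, 0.1912]
ee_rot: [[0.997, -0.075, -0.003], [-0.075, -0.997, -0.001], [-0.003, 0.001, -1.0]]
wrist_force: [0.1, -0.5, -0.3]
gripper_width: 0.799
gripper_force: 0.0
[ 0.44309428 -0.0425228   0.19143113] [[315.54964037 192.59955237]
 [315.52996936 196.07004194]]
[[[74.5 61.5 29.9]]]
[314.5 191.5] 29.9 [[ 0.44454716 -0.04067707  0.02      ]]
[[[74.5 66.5  7.8]]]
[314.5 196.5] 7.8 [[ 0.44319149 -0.04062156  0.03      ]]
```

```bash
python3 -m pendant '[[[1,-1,35],[0,0,0]],[[1,-1,70],[0,0,0]],[[1,-1,95],[0,0,0]],[[1,-1,107],[0,0,0]],[[1,-1,111],[0,0,0]],[[1,-1,111],[0,0,0]],[[1,-1,111],[0,0,0]],[[1,-1,111],[0,0,0]]]' 0.8; python3 -m pendant '[[[0,0,0],[0,0,0]],[[0,0,0],[0,0,0]],[[0,0,0],[0,0,0]],[[0,0,0],[0,0,0]],[[0,0,0],[0,0,0]],[[0,0,0],[0,0,0]],[[0,0,0],[0,0,0]]]' 0.4
```

```text
time_s: 21.75
tcp_pos: [0.4453, -0.0408, 0.0821]
ee_rot: [[0.997, -0.074, 0.002], [-0.074, -0.997, 0.0], [0.002, -0.001, -1.0]]
wrist_force: [-0.1, -0.5, 0.5]
gripper_width: 0.8
gripper_force: 0.0
time_s: 22.45
tcp_pos: [0.4448, -0.0406, 0.0815]
ee_rot: [[0.997, -0.073, 0.0], [-0.073, -0.997, -0.0], [0.0, 0.0, -1.0]]
wrist_force: [-1.4, 0.5, 4.4]
gripper_width: 0.572
gripper_force: 30.0
```

```bash
python3 -m pendant '[[[0,0,-10],[0,0,0]],[[0,0,-40],[0,0,0]],[[0,0,-70],[0,0,0]],[[-3,-40,-70],[0,0,0]],[[-6,-80,-70],[0,0,0]],[[-9,-120,-70],[0,0,0]],[[-12,-160,-70],[0,0,0]],[[-14,-190,-70],[0,0,0]],[[-15,-201,-70],[0,0,0]],[[-15,-201,-70],[0,0,0]]]';  python3 -m pendant '[[[0,0,0],[0,0,0]],[[0,0,0],[0,0,0]],[[0,0,0],[0,0,0]],[[0,0,0],[0,0,0]]]'
python3 - <<'E'
from station import r
from h import *
import pickle
c=r.capture('wrist');pickle.dump(c,open('c10.pkl','wb'))
s=r.sense();p=s['tcp_pos'];print(p)
print(proj(c,[(p[0],p[1],.1)]))
g=cv2.medianBlur(cv2.cvtColor(c['frame'],cv2.COLOR_RGB2GRAY),3)[150:300,240:400]
k=cv2.HoughCircles(g,cv2.HOUGH_GRADIENT,1,60,param1=80,param2=12,minRadius=8,maxRadius=15)
if k is not None: u=k[0,0,:2]+[240,150];print(u,k[0,0,2],cast(c,[u],.1))
E
```

```text
time_s: 23.45
tcp_pos: [0.4443, 0.162, 0.151]
ee_rot: [[0.997, -0.072, -0.001], [-0.072, -0.997, -0.0], [-0.001, 0.0, -1.0]]
wrist_force: [0.7, 0.4, -2.8]
gripper_width: 0.572
gripper_force: 30.0
time_s: 23.85
tcp_pos: [0.4446, 0.1601, 0.1513]
ee_rot: [[0.997, -0.075, -0.0], [-0.075, -0.997, -0.0], [-0.0, 0.0, -1.0]]
wrist_force: [-0.3, 0.5, -3.2]
gripper_width: 0.572
gripper_force: 30.0
[0.44465696 0.16028299 0.1513019 ]
[[316.40988245 262.03505578]]
[315.5 260.5] 14.4 [[0.44555338 0.16067496 0.1       ]]
```

```bash
python3 -m pendant '[[[0,-1,20],[0,0,0]],[[0,-1,35],[0,0,0]],[[0,-1,42],[0,0,0]],[[0,-1,46],[0,0,0]],[[0,-1,49],[0,0,0]],[[0,-1,51],[0,0,0]],[[0,-1,52],[0,0,0]],[[0,-1,52],[0,0,0]]]'; python3 -m pendant '[[[0,0,1],[0,0,0]],[[0,0,2],[0,0,0]],[[0,0,3],[0,0,0]],[[0,0,3],[0,0,0]],[[0,0,3],[0,0,0]]]'
```

```text
time_s: 24.7
tcp_pos: [0.4448, 0.162, 0.0995]
ee_rot: [[0.997, -0.074, 0.0], [-0.074, -0.997, 0.0], [0.0, -0.0, -1.0]]
wrist_force: [0.1, -0.1, -3.2]
gripper_width: 0.575
gripper_force: 30.0
time_s: 25.2
tcp_pos: [0.4448, 0.162, 0.0966]
ee_rot: [[0.997, -0.074, 0.0], [-0.074, -0.997, 0.0], [0.0, -0.0, -1.0]]
wrist_force: [-1.4, -0.7, 1.6]
gripper_width: 0.577
gripper_force: 30.0
```

```bash
python3 -m pendant '[[[0,0,0],[0,0,0]],[[0,0,0],[0,0,0]],[[0,0,0],[0,0,0]],[[0,0,0],[0,0,0]],[[0,0,-20],[0,0,0]],[[0,0,-60],[0,0,0]],[[0,0,-100],[0,0,0]],[[0,0,-140],[0,0,0]],[[0,0,-140],[0,0,0]],[[0,0,-140],[0,0,0]]]' 0.75
python3 - <<'E'
from station import r
from h import *
c=r.capture('wrist');g=cv2.medianBlur(cv2.cvtColor(c['frame'],cv2.COLOR_RGB2GRAY),3)
P={'base spig':((.4439,.1612,.045),.007),'base disc':((.4439,.1612,.035),.026),'plunger':((.4502,.2490,.043),.018),'cap':((.4565,.3367,.034),.013),'collar':((.4205,-.23,.036),.021)}
top=r.capture('top')
for n,(p,rad) in P.items():
    u=proj(c,[p])[0];R=np.linalg.norm(proj(c,[np.add(p,(0,rad,0))])[0]-u)
    x0,y0=(u-R-14).astype(int);x1,y1=(u+R+14).astype(int)
    if x0<0 or y0<0 or x1>640: print(n,u,'out');continue
    k=cv2.HoughCircles(g[y0:y1,x0:x1],cv2.HOUGH_GRADIENT,1,60,param1=80,param2=8,minRadius=int(R*.8),maxRadius=int(R*1.2)+1)
    if k is None: print(n,u,R,None);continue
    v=k[0,0,:2]+[x0,y0];print(n,u.round(1),v,R.round(1),k[0,0,2],((cast(c,[v],p[2])[0]-p)*1000).round(1))
print('vial proj top',proj(top,[(.524,-.130,.048)]));print(r.sense()['gripper_width'],r.sense()['wrist_force'])
E
```

```text
time_s: 26.2
tcp_pos: [0.4447, 0.162, 0.237]
ee_rot: [[0.997, -0.074, 0.002], [-0.074, -0.997, 0.002], [0.002, -0.002, -1.0]]
wrist_force: [0.4, -0.6, -0.7]
gripper_width: 0.748
gripper_force: 0.0
base spig [318.  188.2] [316.5 187.5] 7.6 8.2 [ 0.7  1.3 -0. ]
base disc [317.9 185.3] [316.5 185.5] 27.3 25.7 [-0.1  1.4  0. ]
plunger [223.4 187.7] [225.5 186.5] 19.0 21.3 [ 1.  -2.2 -0. ]
cap [136.  185.4] [134.5 185.5] 12.9 11.6 [0.  1.5 0. ]
collar [707.30623372 181.21444524] out
vial proj top [[376.44867663 204.57833162]]
0.747223855781023 [-0.38288416  0.96252605  0.08922295]
```

All the parts I can measure are within about 2 mm of their places, and the heights matched at contact. Handing in.

```bash
python3 -m pendant '[[[0,0,0],[0,0,0]],[[0,0,0],[0,0,0]],[[0,0,0],[0,0,0]],[[0,0,0],[0,0,0]],[[0,0,0],[0,0,0]]]' >/dev/null; python3 -c "from station import r; print(r.finish_job())"
```

```text
the job is handed in; nothing more can be done
None
```

The die is taken apart and the job is handed in at about 27 s, with no verdict returned: cap, plunger and base measured within about 2.5 mm of their inserts, the collar last seen seated in the stage recess, and the vial last seen standing where it was just before the base was moved.

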